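Spin-check the vial carousel and brake it at home

ROBOT

A 7-joint arm with a two-finger parallel gripper is mounted at the origin on a cart in front of the work surface, level with it; the furniture and walls round the work are solid. World frame = base frame: x ahead of the robot, y to its left, z up, the work surface at z = 0. Lengths are in m, angles in rad, forces in N, time in s.
With the tool pointing down it reaches from about 0.425 to 0.95 m from the base axis. Payload 4.7 kg.
Tool frame: the origin (TCP) lies at the very end of the fingers, on their centre line; the grasp point (between the pads) lies 19 mm behind it; z points along the fingers, y is the line along which they close (so a half turn about z gives the same grasp; the last joint's range is limited). The gripper opens to 85 mm and grips with 20 to 120 N. Pads are 22 mm wide; open, the fingers measure 114 mm over their backs; the gripper's body (76 mm by 85 mm) begins 54 mm behind the grasp point. The pads swing forward as they close: fully open they stand 13 mm farther back than shut.
Start: joints at [1.176, 0.469, -0.049, 1.532, 0.024, 1.141, -0.082], TCP at [0.241, -0.63, 0.195] pointing down, gripper open.
Joint ranges: [-2.59, 2.59], [-0.33, 1.99], [-1.39, 1.29], [0.1, 2.45], [-1.04, 4.18], [0.21, 1.99], [-2.66, 2.66]. Speed limits (rad/s): [2.57, 2.57, 3.14, 3.14, 3.14, 3.14, 3.14].

INTERFACE

Orientations are given as a unit quaternion [x, y, z, w].
In Python, from plant import manip gives the robot as it stands. The module is installed in compiled form; this text tells all that it offers.
- The arm moves only by the shell command python3 -m creep 'ROWS' [FORCE]. ROWS is JSON, a list of rows, each a list of 5 numbers: the opening, from -1 (shut) to 1 (fully open), then the shift along the tool's x, y, z in mm, then the turn about the tool's z in rad. A call has 1 to 20 rows; each row shifts and turns the commanded pose from where the row before left it, along the tool's axes as they then stand; what a row does not reach is not made up. A row lasts 1/10 s, in which the tool goes at most 50 mm and 8.59 degrees, less where a joint would pass 70% of its speed; a pose out of reach is approached as far as the arm can. A call with a gripper value outside its range is refused whole. The fingers move at their own pace and stop on an object; FORCE is the grip in N (left out, the last holds). Time passes only in rows, so rows that do not move let the fingers close. It gives the time, the measured TCP pose, the force, the opening and the grip force at its end, in the units of the state.
- manip.read_state(): the state, without advancing time (a new reading comes with each control period).
- manip.camera(name): name is "side" or "top" or "wrist"; returns a dict with "frame" (400x640x3 uint8, red, green, blue), "fx", "fy", "cx", "cy" (pixels), "world_to_cam" (4x4, takes a point from world to camera coordinates); the wrist camera has in their place "tool_from_camera" (4x4, takes a point from camera to tool coordinates, whose origin is the TCP and whose axes are the flange's). Camera axes: x right, y down, z forward; pixel columns grow to the right and rows downward; lengths in m; the calibration is good to about 2 mm. A picture is of the moment at which its call begins: read the wrist's pose just before it. There is no depth.
- manip.finish_job(): hands the job in; it is judged then, once.
The state is a dict: "time": time; "joints": joint angles; "qd": joint speeds; "tau": joint torques, N m; "position": TCP position; "tool_rot": TCP orientation; "ft_force": force on the tool from outside, world axes, zero at the start; "torque": the same for the moment, N m; "width": finger opening in m; "grasp_force": force on a finger pad.
Only numpy, scipy, OpenCV 4.12 (cv2) and the standard library are available. Lean on these libraries where they do the work, as an engineer would, in place of code of your own. Each camera call takes 0.05 s, during which the arm holds its last target. There are 200 camera calls.

TASK

Check that the vial carousel runs freely: give its disc a flick (the upright steel peg near its rim is there to be pushed) so that it spins by itself, at a turn in five seconds or faster, and leave it untouched for at least two seconds. Then brake the spinning disc with a fingertip so that it stands still with the peg in line with the pointer on the stand, and finish while still holding it there, fingertip pressed lightly on the disc. Grip nothing, do not slam down on the disc, and leave the things round about where they are.

Things in the scene. Friction and masses are not known exactly. Their poses are not given: they have to be found in the camera images.
- carousel_stand: Fixed stand of the vial carousel: round grey foot under the disc and an arm along the stand's own -x to a small post beyond the rim (129 to 145 mm from the axis, 44 mm high). On the post, 43 to 48 mm above the table, a steel pointer 7 mm wide points at the axis, on the robot's side within 0.4 rad. Origin on the table, on the disc's vertical axis.
- carousel_disc: Grey disc, 240 mm across, 0.4 kg, flat top 45 mm above the table. Turns endlessly either way on a very free bearing: flicked, it coasts (2 % slower each second). Flat ring 53 to 97 mm from the axis free for a fingertip all round; within 48 mm fixed vials up to 32 mm above the top. Takes at most 120 N from the fingers, the peg 32 N. Origin on the axis, 33 mm above the table; the peg lies at its own -x.
- index_peg (a point): Upright steel index peg fixed on the disc, 105 mm from the axis: 12 mm in diameter, 22 mm tall above the disc's top (collar 16 mm wide, 3 mm high at its foot). Origin at its foot, on the disc's top, 45 mm above the table. Starts at rest, up to 1.6 rad either way from the pointer. A fingertip pressed on the disc with 3 to 5 N, set down at 30 mm/s or slower, stops it at once and can ease it round.
- home_mark (a point): The place of the index peg's centre when it is in line with the pointer: fixed to the stand, 105 mm from the axis towards the pointer, at the height of the disc's top (45 mm above the table).
- tape_roll: Bystander: roll of beige tape, 88 mm across, 18 mm high, loose on the table left of the carousel. Origin at the centre of its underside.
- marker_black: Bystander: marker pen, 130 mm long, lying loose farther left. Origin under its middle.
- beaker: Bystander: clear beaker, 52 mm across, 70 mm high, loose behind the carousel to the right. Origin at the centre of its underside.
- bottle_blue_cap: Bystander: small bottle with a wide cap, 47 mm across, 90 mm high, loose behind the carousel. Origin at the centre of its underside.
- forceps: Bystander: steel forceps, 132 mm long, lying loose behind the carousel to the left. Origin under their middle.
- timer: Bystander: flat bench timer, 62 x 66 x 20 mm, lying loose close to the right of the disc. Origin at the centre of its underside.

How it is judged:
On the way, in this order (a step that is already met when the one before it is completed fails the run):
1. the disc spins by itself, untouched, at 1 rad/s or faster, for 1.8 s (angular speed of carousel_disc above 1 rad/s and contact force between each of the fingers, the arm and carousel_disc below 0.01 N), for 1.8 s.
2. the fingertips have braked the disc: they touch it and it stands still (contact force between the fingers and carousel_disc above 0.5 N and angular speed of carousel_disc below 0.1 rad/s), for 0.2 s.
At the end, for the whole second after the job is handed in: The peg stands within 10 mm of its place in line with the pointer, the disc is still (under 0.05 rad/s), and a fingertip presses on the disc with more than 0.5 N through the last second (horizontal distance between index_peg and home_mark below 0.01 m and angular speed of carousel_disc below 0.05 rad/s and contact force between the fingers and carousel_disc above 0.5 N); the arm keeps its last pose, push and grip.
It fails at once if the peg gripped: the fingers press on it with more than 32 N (contact force between the fingers and carousel_disc_c21 above 32 N).
It fails at once if the disc slammed: the fingers press on it with more than 120 N (contact force between the fingers and carousel_disc above 120 N).
It fails at once if a bystander lifted, carried or pushed more than 20 mm (distance of any of tape_roll, marker_black, beaker, bottle_blue_cap, forceps, timer from where it was at the start of the episode above 0.02 m).
It also fails if it takes over 42 s, if anything falls off the work surface, if the arm or the gripper's body presses on something with over 40 N, if the wrist force passes 120 N, or if a joint passes its speed limit or range.

## Working session

There is one attempt and no reset: what is moved stays moved. The work goes in short steps, Python scripts to look and compute and a shell command to move; the robot and the scene stay as the last step left them, time stands still between calls to the robot, and variables do not carry over. Pictures are saved under pics/ and viewed, at most 10 in all, crops included, and the job is handed in when it is done.

```bash
mkdir -p pics; python3 - <<'E'
from plant import manip
import cv2,numpy as np
s=manip.read_state();print(s)
for n in("top","side"):
    c=manip.camera(n);cv2.imwrite(f"pics/{n}0.png",c["frame"][:,:,::-1]);print(n,c["fx"],c["fy"],c["cx"],c["cy"],np.round(c["world_to_cam"],4).tolist())
print(manip.read_state()["time"])
E
```

```text
{'time': 0.0, 'joints': array([ 1.17610774,  0.46949503, -0.04858969,  1.53371658,  0.02412159,
        1.14100332, -0.08227537]), 'qd': array([-0.00048896,  0.00111102, -0.00012898, -0.00053429,  0.0012706 ,
       -0.00028531,  0.00101994]), 'tau': array([ 1.15326900e-03, -5.10297775e+01, -4.64693550e-02, -2.37711060e+01,
        1.05631372e-02,  7.69902254e-03, -2.40778354e-05]), 'position': array([ 0.24119531, -0.62971781,  0.19421577]), 'tool_rot': array([ 9.83315344e-01,  1.81906290e-01, -2.32896473e-04, -9.90921867e-04]), 'ft_force': array([-0.06241841, -0.25706234,  0.86868249]), 'torque': array([0.03440382, 0.0033559 , 0.00320329]), 'grasp_force': 0.0, 'width': 0.08519688720567953}
top 368.58147683889916 368.58147683889916 314.16506993237084 201.39911650960514 [[-0.0163, -0.9997, -0.0207, -0.0018], [-0.9925, 0.0187, -0.1208, 0.5932], [0.1211, 0.0186, -0.9925, 1.0411], [0.0, 0.0, 0.0, 1.0]]
side 436.36753613004987 436.36753613004987 318.97141559616307 199.07910420523655 [[-0.8353, -0.5497, -0.0038, 0.4773], [-0.2167, 0.3356, -0.9167, 0.1822], [0.5052, -0.765, -0.3995, 0.7642], [0.0, 0.0, 0.0, 1.0]]
0.1
```

View pics/top0.png

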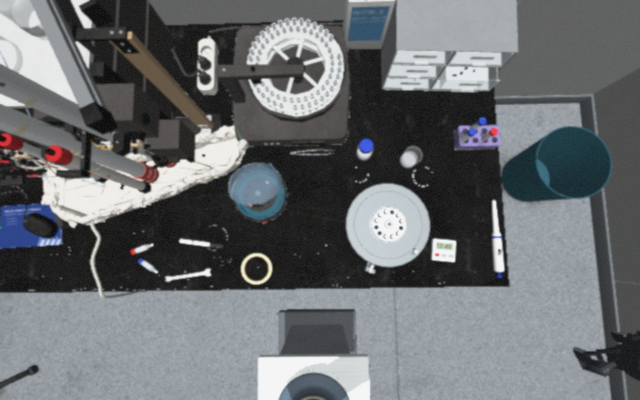

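View pics/side0.png

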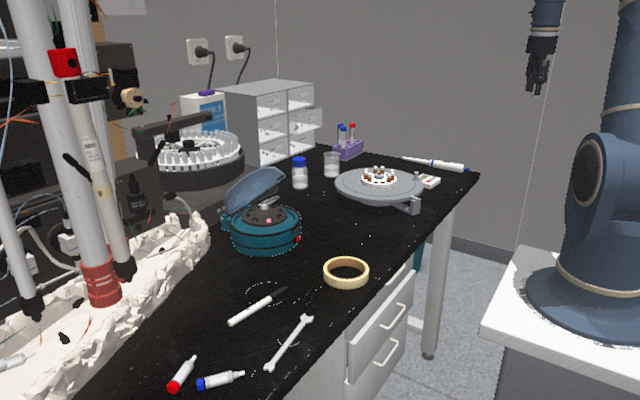

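The top view shows the disc at about (389,225), the pointer post at about (371,267), something peg-like at (416,251), and the timer at (444,250). I'll measure these and zoom in.

```bash
cat > h.py <<'E'
from plant import manip
import cv2,numpy as np
def ray(c,u,v,z):
    T=c["world_to_cam"];R=T[:3,:3];o=-R.T@T[:3,3]
    d=R.T@np.array([(u-c["cx"])/c["fx"],(v-c["cy"])/c["fy"],1]);return o+d*(z-o[2])/d[2]
def proj(c,p):
    T=c["world_to_cam"];q=T[:3,:3]@np.array(p)+T[:3,3];return np.array([c["fx"]*q[0]/q[2]+c["cx"],c["fy"]*q[1]/q[2]+c["cy"]])
E
python3 - <<'E'
from h import *
c=manip.camera("top");f=c["frame"]
hsv=cv2.cvtColor(f,cv2.COLOR_RGB2HSV)
m=((hsv[...,2]>110)).astype(np.uint8);m[:,:335]=0;m[:,434:]=0;m[:170]=0;m[280:]=0
m=cv2.morphologyEx(m,cv2.MORPH_OPEN,np.ones((9,9)))
k=max(cv2.findContours(m,0,1)[0],key=cv2.contourArea)
P=np.array([ray(c,u,v,.045)[:2] for u,v in cv2.convexHull(k)[:,0]])
A=np.c_[2*P,np.ones(len(P))];x=np.linalg.lstsq(A,(P**2).sum(1),rcond=None)[0]
print("axis",x[:2],"r",np.sqrt(x[2]+x[:2]@x[:2]),cv2.fitEllipse(k))
for u,v,z in((416,251,.067),(371,267,.045),(444,250,.02)):
    p=ray(c,u,v,z)[:2]-x[:2];print(p+x[:2],np.hypot(*p),np.arctan2(p[1],p[0]))
cv2.imwrite("pics/z.png",cv2.resize(f[170:285,335:475,::-1],None,fx=5,fy=5,interpolation=cv2.INTER_CUBIC))
E
```

```text
axis [ 0.52187679 -0.22080115] r 0.12014902845022306 ((387.4315490722656, 224.8487548828125), (82.6425552368164, 84.03170013427734), 134.27915954589844)
[ 0.44525443 -0.29326649] 0.10546189047518627 -2.384070357090442
[ 0.40211883 -0.17006745] 0.13006104901402452 2.740878457944126
[ 0.44604189 -0.38591543] 0.18169660902194093 -2.0013466870094674
```

View pics/z.png

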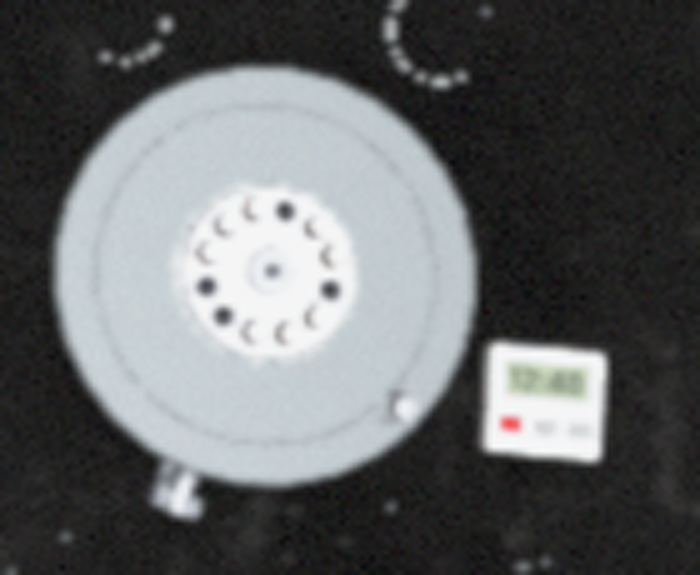

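Zoomed crop: the peg's top is at full-image pixel (416,251.6) and the pointer post is at (371,268). That puts the axis at (0.522,-0.221), the peg at angle -2.384 and the pointer near 2.74. I'll shut the fingers and go behind the peg, then push it clockwise.

```bash
python3 -m creep '[[-1,10,-5,0,-0.143],[-1,25,-11,0,0],[-1,28,-13,0,0],[-1,28,-13,0,0],[-1,28,-13,0,0],[-1,28,-13,0,0],[-1,28,-13,0,0],[-1,28,-13,0,0],[-1,28,-13,0,0],[-1,28,-13,0,0],[-1,28,-13,0,0],[-1,28,-12,0,0],[-1,20,-8,0,0],[-1,0,0,0,0],[-1,0,0,0,0]]' 20
python3 - <<'E'
from h import *
c=manip.camera("top");s=manip.read_state();f=c["frame"]
print(s["position"],s["tool_rot"],s["ft_force"],s["width"])
x=np.array([.5219,-.2208])
# pointer: bright blob beyond the rim on the robot's side
pts=[]
for v in range(255,285):
  for u in range(355,390):
    if f[v,u].max()>110:
      p=ray(c,u,v,.046)[:2]-x
      if .126<np.hypot(*p)<.15: pts.append(p)
p=np.mean(pts,0);print(len(pts),np.hypot(*p),np.arctan2(p[1],p[0]))
c=manip.camera("wrist");cv2.imwrite("pics/w1.png",c["frame"][:,:,::-1])
E
```

```text
time: 1.65
position: [0.4604, -0.3347, 0.1951]
tool_rot: [0.968, 0.252, -0.0, 0.0]
ft_force: [-0.5, -0.1, 1.4]
width: 0.0001
grasp_force: 0.0
[ 0.45986319 -0.33552641  0.1950867 ] [ 9.67973409e-01  2.51052234e-01 -4.89829569e-04  1.23668138e-04] [ 0.24582281 -0.22563151 -0.47176294] 6.93724180216316e-05
63 0.1361097355688048 2.732596712112269
```

View pics/w1.png

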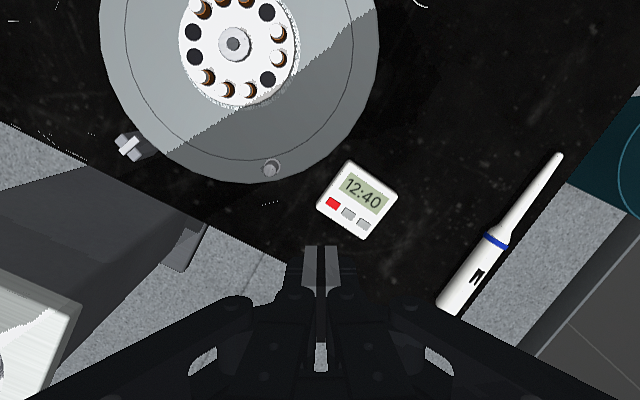

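Wrist view: the peg's top is at (271,165), the pointer's top at (129,145), and the hub at (234,44). The arm is behind the peg and clear of the timer. I'll cross-check the positions.

```bash
cat >> h.py <<'E'
from scipy.spatial.transform import Rotation as Ro
def wcam():
    s=manip.read_state();c=manip.camera("wrist")
    M=np.eye(4);M[:3,:3]=Ro.from_quat(s["tool_rot"]).as_matrix();M[:3,3]=s["position"]
    c["world_to_cam"]=np.linalg.inv(M@c["tool_from_camera"]);return c
E
python3 - <<'E'
from h import *
c=wcam();f=c["frame"]
g=cv2.cvtColor(f,cv2.COLOR_RGB2GRAY);hsv=cv2.cvtColor(f,cv2.COLOR_RGB2HSV)
m=(g>75).astype(np.uint8);m[200:]=0
m=cv2.morphologyEx(m,cv2.MORPH_OPEN,np.ones((25,25)));
k=max(cv2.findContours(m,0,1)[0],key=cv2.contourArea)
P=np.array([ray(c,u,v,.045)[:2] for u,v in cv2.convexHull(k)[:,0] if v>6])
A=np.c_[2*P,np.ones(len(P))];x=np.linalg.lstsq(A,(P**2).sum(1),rcond=None)[0]
print("axis",x[:2],"r",np.sqrt(x[2]+x[:2]@x[:2]))
for a in (x[:2],np.array([.5219,-.2208])):
  for u,v,z in((271,165,.067),(129,145,.048),(234,44,.06),(234,44,.077)):
    p=ray(c,u,v,z)[:2];d=p-a;print(p,np.hypot(*d),np.arctan2(d[1],d[0]))
E
```

```text
axis [ 0.52703895 -0.20572292] r 0.113082101116957
[ 0.45123482 -0.29166134] 0.11459353874443946 -2.293619409386811
[ 0.40029637 -0.16959641] 0.13179077227623293 2.8639179269834436
[ 0.5239634  -0.21997837] 0.014583452079449851 -1.7832854640260056
[ 0.52388001 -0.22437422] 0.018916923068962206 -1.7385727651253644
[ 0.45123482 -0.29166134] 0.10007445802288062 -2.354808490920906
[ 0.40029637 -0.16959641] 0.13194412109849904 2.743055785288995
[ 0.5239634  -0.21997837] 0.0022209620692617464 0.37894646022866296
[ 0.52388001 -0.22437422] 0.0040860097851713436 -1.064910479956681
```

```bash
python3 -m creep '[[-1,5,0,15,0],[-1,5,0,25,0],[-1,0,0,25,0],[-1,0,0,25,0],[-1,0,0,25,0],[-1,0,0,15,0],[-1,0,0,9,0],[-1,0,0,0,0],[-1,0,0,0,0]]'
python3 - <<'E'
from h import *
c=wcam();cv2.imwrite("pics/w2.png",c["frame"][:,:,::-1]);s=manip.read_state();print(s["position"],s["ft_force"])
E
```

```text
time: 2.7
position: [0.4698, -0.3299, 0.0565]
tool_rot: [0.968, 0.252, 0.0, 0.0]
ft_force: [-0.1, -0.3, 0.3]
width: 0.0003
grasp_force: 0.0
[ 0.47009554 -0.33007546  0.0569878 ] [-0.05202412  0.46034161 -0.36505841]
```

View pics/w2.png

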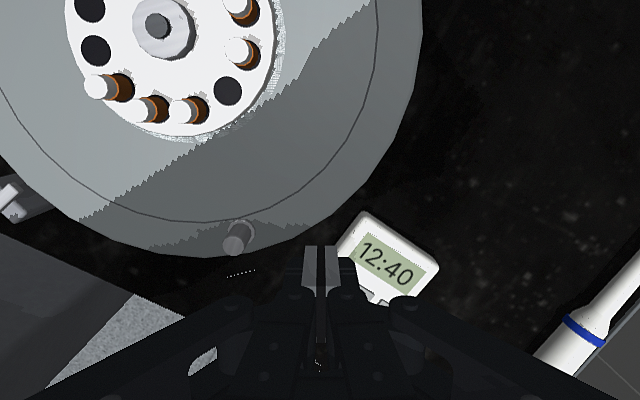

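The peg's top (238,235) sits straight along -y from the fingers (320,250). Next I'll make contact gently, speed up smoothly and then lift off.

```bash
python3 -m creep '[[-1,0,-8,0,0],[-1,0,-8,0,0],[-1,0,-5,0,0],[-1,0,-4,0,0],[-1,0,-5,0,0],[-1,0,-7,0,0],[-1,0,-10,0,0],[-1,0,-13,0,0],[-1,0,-15,0,0],[-1,0,-15,0,0],[-1,0,-8,0,0],[-1,0,-2,-4,0],[-1,0,0,-10,0],[-1,0,0,-18,0],[-1,0,0,-18,0],[-1,0,0,-12,0]]'
python3 - <<'E'
from h import *
x=np.array([.5219,-.2208])
for i in range(9):
    t=manip.read_state()["time"];c=manip.camera("top")
    if i%4: continue
    f=c["frame"]
    print(round(t,3));cv2.imwrite(f"pics/s{i}.png",f[:,:,::-1])
tiles=[cv2.resize(cv2.imread(f"pics/s{i}.png")[175:285,335:445],(264,264),interpolation=cv2.INTER_CUBIC) for i in(0,4,8)]
cv2.imwrite("pics/spin.png",np.hstack(tiles));s=manip.read_state();print(s["time"],s["position"],s["ft_force"])
E
```

```text
time: 4.35
position: [0.4219, -0.2434, 0.1204]
tool_rot: [0.968, 0.251, 0.001, 0.001]
ft_force: [0.3, -0.2, 0.2]
width: -0.0001
grasp_force: 0.0
4.35
4.55
4.75
4.8 [ 0.42035414 -0.24208351  0.1176015 ] [0.35377773 0.06101121 0.78465524]
```

View pics/spin.png

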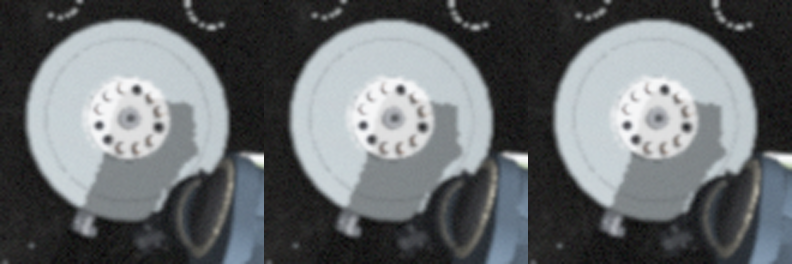

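The three tiles look identical, with the holes in the same places and the peg hidden behind the arm. I'll check with the wrist camera.

```bash
python3 - <<'E'
from h import *
a=wcam()["frame"];
for i in range(3): manip.camera("wrist")
b=wcam()["frame"];d=np.hstack([cv2.resize(x[:,:,::-1],(400,250),interpolation=cv2.INTER_AREA) for x in(a,b)])
s=cv2.resize(manip.camera("side")["frame"][140:230,320:480,::-1],(533,300))
cv2.imwrite("pics/w3.png",np.vstack([d,np.pad(s,((0,0),(0,267),(0,0)))]))
E
```

```text
(no output)
```

View pics/w3.png

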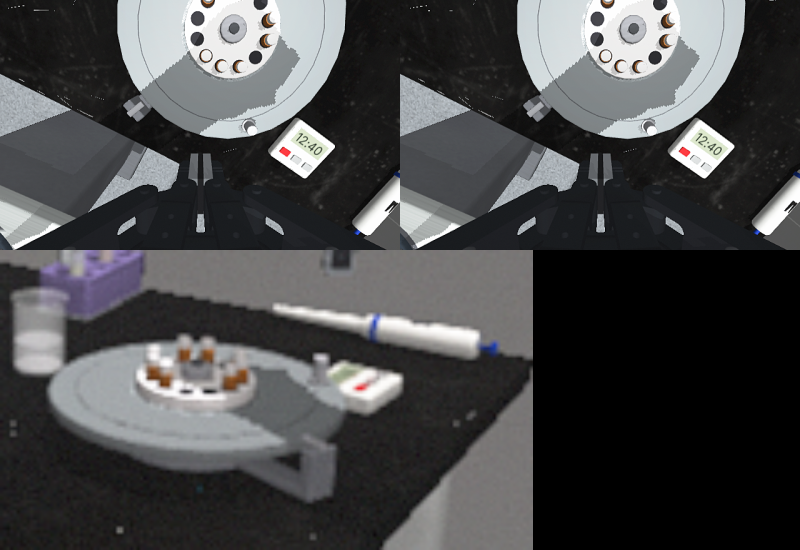

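The disc never moved: the peg is still by the timer, so the finger missed it. I'll triangulate the peg from the three wrist views I have.

```bash
python3 - <<'E'
from h import *
c=manip.camera("wrist");t=manip.camera("top");sd=manip.camera("side");T=c["tool_from_camera"];print(np.round(T,4).tolist(),c["fx"],c["cx"],c["cy"])
s=manip.read_state();print(s["position"],s["tool_rot"])
q=s["tool_rot"]
V=[((.45986,-.33553,.19509),(271,165)),((.4701,-.33008,.05699),(236,243)),(s["position"],(402,203))]
A=[];B=[]
def add(o,d):
    d=d/np.linalg.norm(d);Q=np.eye(3)-np.outer(d,d);A.append(Q);B.append(Q@o)
cs=[]
for p,(u,v) in V:
    M=np.eye(4);M[:3,:3]=Ro.from_quat(q).as_matrix();M[:3,3]=p
    k=dict(c);k["world_to_cam"]=np.linalg.inv(M@T);cs.append(k)
    o=(M@T)[:3,3];add(o,ray(k,u,v,0)-o); print("peg top at .067:",ray(k,u,v,.067), "tcp px",proj(k,p))
x=np.linalg.lstsq(np.vstack(A),np.hstack(B),rcond=None)[0];print("tri",x)
print([proj(k,x) for k in cs],proj(t,x),"side",proj(sd,x))
print("expected top",proj(t,[.447,-.2925,.067]),proj(sd,[.447,-.2925,.067]),"tcp side",proj(sd,s["position"]))
E
```

```text
[[0.0018, -0.9602, -0.2793, 0.0716], [1.0, 0.0016, 0.0011, 0.0001], [-0.0006, -0.2793, 0.9602, -0.179], [0.0, 0.0, 0.0, 1.0]] 356.1723718497873 320.49210106112474 200.30041102513388
[ 0.42081752 -0.24231223  0.11832651] [9.67809106e-01 2.51685385e-01 2.37085754e-05 3.22792796e-05]
peg top at .067: [ 0.45147282 -0.29122924  0.067     ] tcp px [319.83902927 235.06796468]
peg top at .067: [ 0.44883753 -0.29281713  0.067     ] tcp px [319.83902927 235.06796468]
peg top at .067: [ 0.45022257 -0.28934773  0.067     ] tcp px [319.83902927 235.06796468]
tri [ 0.44962903 -0.29140578  0.06484629]
[array([270.55037926, 166.45248686]), array([235.13477134, 238.87964713]), array([403.36804741, 204.23504838])] [415.05379463 249.41527697] side [415.05115645 172.46315862]
expected top [415.69128958 250.37022227] [416.18601814 171.78144537] tcp side [420.1603775 160.4125643]
```

Triangulation puts the peg at (0.4497,-0.2914), so its place is right. The finger may have passed over it, so I'll check how far the fingertips really reach.

```bash
python3 - <<'E'
from h import *
c=manip.camera("wrist");sd=manip.camera("side");s=manip.read_state()
u,v=proj(sd,s["position"]);print(u,v)
a=sd["frame"][120:185,390:455,::-1];a=cv2.convertScaleAbs(a,alpha=1.5,beta=-20);a=cv2.resize(a,(390,390),interpolation=cv2.INTER_CUBIC)
cv2.drawMarker(a,(int((u-390)*6),int((v-120)*6)),(0,0,255),0,15)
b=cv2.resize(cv2.convertScaleAbs(c["frame"][215:315,270:370,::-1],alpha=2),(390,390),interpolation=cv2.INTER_CUBIC)
cv2.drawMarker(b,(int(50*3.9),int(20*3.9)),(0,0,255),0,15)
cv2.imwrite("pics/tip.png",np.hstack([a,b]))
E
```

```text
420.1546644711191 160.39884341951102
```

View pics/tip.png

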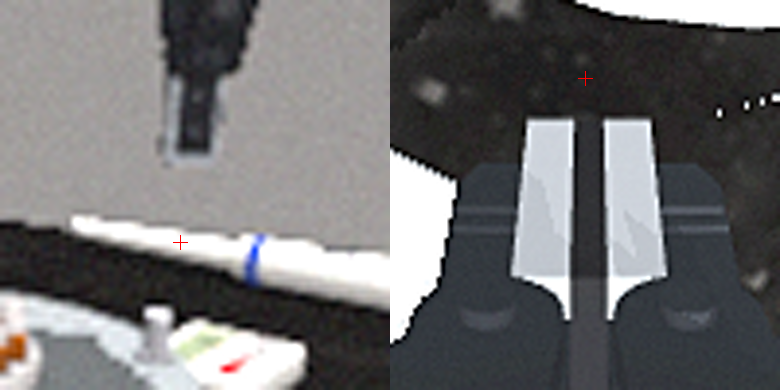

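The tips sit about 39 mm above the reported TCP (side view, row 146 against 160, and the wrist view agrees), so the finger passed over the peg. I'll find the real contact height with a light touch at the place where I plan to brake.

```bash
python3 -m creep '[[-1,8,12,10,0],[-1,8,18,20,0],[-1,0,0,25,0],[-1,0,0,25,0],[-1,0,0,14,0],[-1,0,0,6,0],[-1,0,0,0,0],[-1,0,0,0,0]]'; python3 -m creep '[[-1,0,0,2,0],[-1,0,0,2,0],[-1,0,0,1,0],[-1,0,0,0,0]]'; python3 -m creep '[[-1,0,0,1,0],[-1,0,0,1,0],[-1,0,0,1,0],[-1,0,0,0,0]]'
```

```text
time: 6.15
position: [0.45, -0.261, 0.019]
tool_rot: [0.968, 0.252, 0.001, 0.0]
ft_force: [0.4, 0.5, -0.5]
width: 0.0001
grasp_force: 0.0
time: 6.55
position: [0.4494, -0.2607, 0.0134]
tool_rot: [0.968, 0.252, 0.0, 0.0]
ft_force: [-0.5, 0.3, 0.0]
width: 0.0003
grasp_force: 0.0
time: 6.95
position: [0.4492, -0.2607, 0.0101]
tool_rot: [0.968, 0.252, -0.0, -0.0]
ft_force: [0.5, 0.4, 0.2]
width: 0.0003
grasp_force: 0.0
```

```bash
for i in 1 2 3; do python3 -m creep '[[-1,0,0,1,0],[-1,0,0,1,0],[-1,0,0,0,0]]' | egrep 'pos|ft'; done
```

```text
position: [0.4499, -0.2615, 0.0091]
ft_force: [-0.9, 0.1, 5.6]
position: [0.4509, -0.263, 0.0089]
ft_force: [-3.8, -1.3, 18.2]
position: [0.452, -0.2646, 0.0088]
ft_force: [-6.7, -2.1, 30.8]
```

Contact comes at TCP z = 9.1 mm, and stiffness is about 6 N per mm commanded. So 1 mm of press gives about 5 N, and the true tip is TCP + 36 mm. Lifting off and going back behind the peg.

```bash
python3 -m creep '[[-1,0,0,-6,0],[-1,0,0,-20,0],[-1,0,0,-25,0],[-1,-3,15,-5,0],[-1,-6,25,0,0],[-1,-6,25,0,0],[-1,0,4,0,0],[-1,0,0,10,0],[-1,0,0,18,0],[-1,0,0,12,0],[-1,0,0,0,0],[-1,0,0,0,0]]'
python3 - <<'E'
from h import *
c=wcam();print(proj(c,[.4497,-.2914,.067]));f=c["frame"];s=manip.read_state();print(s["position"])
cv2.imwrite("pics/w4.png",f[120:320,160:480,::-1])
E
```

```text
time: 9.05
position: [0.4697, -0.3275, 0.0199]
tool_rot: [0.968, 0.252, -0.0, -0.0]
ft_force: [-0.6, 0.7, 0.2]
width: -0.0001
grasp_force: 0.0
[219.26033089 277.30821755]
[ 0.4701948  -0.32794623  0.02046727]
```

View pics/w4.png

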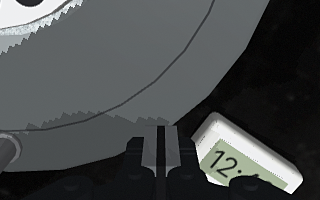

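The peg is now at about (170,270) in the full frame instead of (219,277), so the touch turned the disc about 0.17 rad clockwise. I'll check whether it is still drifting and where it is.

```bash
python3 - <<'E'
from h import *
a=wcam();ta=manip.read_state()["time"]
for _ in range(3): manip.camera("top")
b=wcam();tb=manip.read_state()["time"]
ga,gb=[cv2.cvtColor(x["frame"],cv2.COLOR_RGB2GRAY) for x in(a,b)]
d=cv2.absdiff(cv2.GaussianBlur(ga,(5,5),0),cv2.GaussianBlur(gb,(5,5),0));print(tb-ta,"max diff",d[:240].max(),(d[:300]>25).sum())
for im in (cv2.cvtColor(cv2.imread("pics/w4.png"),cv2.COLOR_BGR2GRAY),ga[120:320,160:480],gb[120:320,160:480]):
    print(im[125:180:9,0:40:4].tolist())
for u,v in((166,268),(170,270),(174,258)): 
    for k in(a,b): print(ray(k,u,v,.067))
E
```

```text
0.1999999999999993 max diff 223 11250
[[97, 98, 97, 98, 97, 99, 98, 77, 76, 95], [122, 132, 88, 71, 76, 78, 77, 76, 78, 78], [78, 68, 69, 65, 102, 59, 78, 77, 78, 78], [70, 68, 61, 60, 103, 59, 78, 78, 78, 79], [62, 60, 56, 102, 77, 77, 78, 77, 78, 78], [59, 75, 79, 78, 74, 74, 73, 73, 73, 76], [6, 4, 7, 8, 6, 5, 7, 5, 8, 4]]
[[97, 98, 98, 98, 98, 97, 98, 77, 76, 100], [140, 97, 75, 100, 101, 78, 76, 76, 78, 78], [77, 69, 65, 101, 61, 77, 77, 77, 77, 78], [67, 62, 61, 103, 59, 78, 78, 78, 78, 78], [60, 56, 100, 78, 78, 78, 78, 77, 78, 79], [75, 76, 74, 75, 74, 73, 73, 73, 55, 55], [5, 9, 3, 7, 4, 5, 4, 5, 5, 6]]
[[98, 98, 97, 98, 98, 97, 97, 99, 74, 95], [95, 97, 98, 99, 73, 78, 76, 78, 76, 78], [102, 56, 77, 78, 77, 78, 77, 79, 77, 78], [103, 80, 78, 78, 78, 78, 78, 78, 79, 78], [78, 78, 78, 78, 78, 78, 78, 78, 76, 79], [0, 0, 14, 14, 14, 11, 34, 34, 34, 55], [6, 4, 7, 3, 7, 5, 8, 8, 7, 6]]
[ 0.44299011 -0.27097817  0.067     ]
[ 0.44283359 -0.27140908  0.067     ]
[ 0.44294988 -0.27275729  0.067     ]
[ 0.44279132 -0.27319412  0.067     ]
[ 0.44874941 -0.27209399  0.067     ]
[ 0.44860867 -0.27253117  0.067     ]
```

The disc is drifting slowly clockwise at about 0.2 rad/s, with the peg near -2.6 rad. I'll chase it along the arc, accelerate to about 1.4 rad/s and lift away.

```bash
python3 -m creep '[[-1,-1,-10,2,0],[-1,-1,-10,0,0],[-1,-1,-10,0,0],[-1,-1,-9,0,0],[-1,0,-8,0,0],[-1,0,-7,0,0],[-1,0,-6,0,0],[-1,0,-6,0,0],[-1,0,-8,0,0.076],[-1,0,-10,0,0.095],[-1,0,-12,0,0.114],[-1,0,-14,0,0.133],[-1,0,-15,0,0.143],[-1,0,-15,0,0.143],[-1,0,-7,-2,0.05],[-1,0,0,-10,0],[-1,0,0,-18,0],[-1,0,0,-18,0],[-1,0,0,-6,0]]'
python3 - <<'E'
from h import *
F=[];t=[]
for i in range(8):
    t.append(manip.read_state()["time"]);c=manip.camera("top");F.append(c["frame"])
np.savez("f1.npz",F=F,t=t)
x=np.array([.5219,-.2208]);th=np.arange(-180,180,2)*np.pi/180
S=np.array([[cv2.GaussianBlur(cv2.cvtColor(f,cv2.COLOR_RGB2GRAY),(3,3),0)[int(round(v)),int(round(u))] for u,v in [proj(c,[*(x+.105*np.array([np.cos(a),np.sin(a)])),.06]) for a in th]] for f in F]).astype(int)
d=S-np.median(S,0)
for i in range(8): j=np.argsort(-abs(d[i]))[:5];print(round(t[i],2),[(round(th[k],2),int(d[i,k])) for k in j])
print(manip.read_state()["position"])
E
```

```text
time: 11.25
position: [0.4211, -0.1959, 0.0744]
tool_rot: [0.993, -0.122, 0.002, 0.001]
ft_force: [0.8, -0.5, 0.4]
width: 0.0
grasp_force: 0.0
11.25 [(np.float64(1.92), -28), (np.float64(1.99), 23), (np.float64(2.02), 22), (np.float64(-3.07), -19), (np.float64(2.06), 14)]
11.3 [(np.float64(1.85), -22), (np.float64(1.95), 21), (np.float64(-3.07), -19), (np.float64(1.92), 18), (np.float64(-3.11), -13)]
11.35 [(np.float64(1.85), 26), (np.float64(1.88), 22), (np.float64(1.92), 12), (np.float64(-3.04), 10), (np.float64(1.78), -10)]
11.4 [(np.float64(1.78), 20), (np.float64(1.71), -19), (np.float64(1.82), 14), (np.float64(1.68), -13), (np.float64(1.85), 6)]
11.45 [(np.float64(1.75), 23), (np.float64(1.71), 22), (np.float64(1.64), -14), (np.float64(1.68), 11), (np.float64(1.61), -9)]
11.5 [(np.float64(1.64), 23), (np.float64(1.61), 11), (np.float64(1.57), -8), (np.float64(-3.07), 6), (np.float64(1.54), -6)]
11.55 [(np.float64(1.57), 24), (np.float64(-3.07), 15), (np.float64(1.61), 14), (np.float64(-3.11), 12), (np.float64(1.47), -12)]
11.6 [(np.float64(1.5), 27), (np.float64(1.47), 20), (np.float64(1.57), -20), (np.float64(-3.07), 17), (np.float64(1.43), -17)]
[ 0.41927948 -0.19462441  0.07161127]
```

It spins clockwise at 1.45 rad/s with the peg at 1.485 rad at t = 11.6, so it should pass home near t = 15.2. I'll go to the brake place now and keep hovering while it coasts.

```bash
python3 -m creep '[[-1,0,0,0,-0.125],[-1,0,0,0,-0.125],[-1,0,0,0,-0.125],[-1,0,0,0,-0.125],[-1,0,0,0,-0.125],[-1,0,0,0,-0.125],[-1,-1,15,0,0],[-1,-1,22,0,0],[-1,0,22,5,0],[-1,0,14,10,0],[-1,0,0,10,0],[-1,0,0,0,0]]'
cat > trk.py <<'E'
from h import *
F=[];t=[]
for i in range(6):
    t.append(manip.read_state()["time"]);c=manip.camera("top");F.append(c["frame"])
x=np.array([.5219,-.2208]);th=np.arange(-180,180,2)*np.pi/180
S=np.array([[cv2.GaussianBlur(cv2.cvtColor(f,cv2.COLOR_RGB2GRAY),(3,3),0)[int(round(v)),int(round(u))] for u,v in [proj(c,[*(x+.105*np.array([np.cos(a),np.sin(a)])),.06]) for a in th]] for f in F]).astype(int)
d=S-np.median(S,0)
for i in range(6): j=np.argsort(-d[i])[:3];print(round(t[i],2),[(float(round(th[k],2)),int(d[i,k])) for k in j])
s=manip.read_state();print(s["time"],s["position"],s["tool_rot"],s["ft_force"])
E
python3 trk.py
```

```text
time: 12.85
position: [0.4519, -0.2593, 0.0454]
tool_rot: [0.969, 0.249, -0.002, -0.001]
ft_force: [-0.5, -0.2, 0.5]
width: 0.0003
grasp_force: 0.0
12.85 [(-0.31, 23), (-0.28, 23), (-0.35, 21)]
12.9 [(-0.38, 22), (-0.42, 15), (-0.35, 10)]
12.95 [(-0.42, 22), (-0.45, 19), (-0.49, 16)]
13.0 [(-0.52, 19), (-0.49, 15), (-0.56, 12)]
13.05 [(-0.56, 27), (-0.59, 21), (-0.63, 3)]
13.1 [(-0.63, 19), (-0.66, 16), (-0.7, 15)]
13.15 [ 0.45360092 -0.25924473  0.04779983] [9.68242084e-01 2.50014240e-01 3.01786343e-04 2.36455126e-04] [-0.80261753  0.58574048  0.24978907]
```

```bash
python3 -m creep '[[-1,0,0,8,0],[-1,0,0,12,0],[-1,0,0,9,0],[-1,0,0,4,0],[-1,0,0,1,0],[-1,0,0,0,0],[-1,0,0,0,0]]'; sed -i 's/^s=manip.*/z=[]/' trk.py; cat >> trk.py <<'E'
for _ in range(1): s=manip.read_state();print(s["time"],s["position"],s["ft_force"])
E
sed -i 's/range(6)/range(4)/g;s/^    t.append(manip.read_state()\["time"\])/    s=manip.read_state();t.append(s["time"]);print(s["position"][2])/' trk.py; python3 trk.py
```

```text
time: 13.85
position: [0.4537, -0.2598, 0.0135]
tool_rot: [0.968, 0.25, 0.0, 0.0]
ft_force: [0.2, 0.4, 0.7]
width: -0.0002
grasp_force: 0.0
0.013527426425570914
0.013613589167683099
0.013674510508745609
0.01367303968130519
13.85 [(-2.23, 8), (-2.27, 3), (-2.2, 2)]
13.9 [(-2.37, 1), (-2.9, 1), (-2.34, 1)]
13.95 [(-3.14, 1), (-3.11, 1), (-3.07, 1)]
14.0 [(-1.57, 3), (-1.61, 2), (-1.5, 2)]
14.05 [ 0.45362733 -0.25980825  0.01363681] [-0.24439969 -0.27668974  0.28874427]
```

```bash
python3 -m creep '[[-1,0,0,0,0],[-1,0,0,0,0],[-1,0,0,0,0],[-1,0,0,0,0],[-1,0,0,0,0],[-1,0,0,0,0],[-1,0,0,0,0],[-1,0,0,0,0],[-1,0,0,1.5,0],[-1,0,0,1.5,0],[-1,0,0,1.5,0],[-1,0,0,0.8,0],[-1,0,0,0,0],[-1,0,0,0,0],[-1,0,0,0,0]]'
python3 - <<'E'
from h import *
c=manip.camera("top");f=c["frame"];manip.camera("top");s=manip.read_state();print(s["time"],s["position"],s["ft_force"])
w=wcam()
for k,n in((c,"top"),(w,"wrist")): print(n,proj(k,[.4254,-.1796,.067]),proj(k,[.4254,-.1796,.045]))
a=cv2.resize(f[185:285,345:445,::-1],(400,400),interpolation=cv2.INTER_CUBIC)
b=cv2.resize(w["frame"][:,:,::-1],(400,250),interpolation=cv2.INTER_AREA);b=np.pad(b,((0,150),(0,0),(0,0)))
cv2.imwrite("pics/br.png",np.hstack([a,b]));np.save("w5.npy",w["frame"])
E
```

```text
time: 15.55
position: [0.454, -0.2606, 0.0091]
tool_rot: [0.968, 0.25, 0.0, 0.001]
ft_force: [-2.4, -1.2, 7.6]
width: 0.0001
grasp_force: 3.9
15.65 [ 0.45402365 -0.26064494  0.00905172] [-0.49175951 -0.65774424  7.56259845]
top [375.19885532 258.88227416] [374.08421724 258.61835585]
wrist [ 91.26557901 257.64964929] [122.75655836 235.46548261]
```

View pics/br.png

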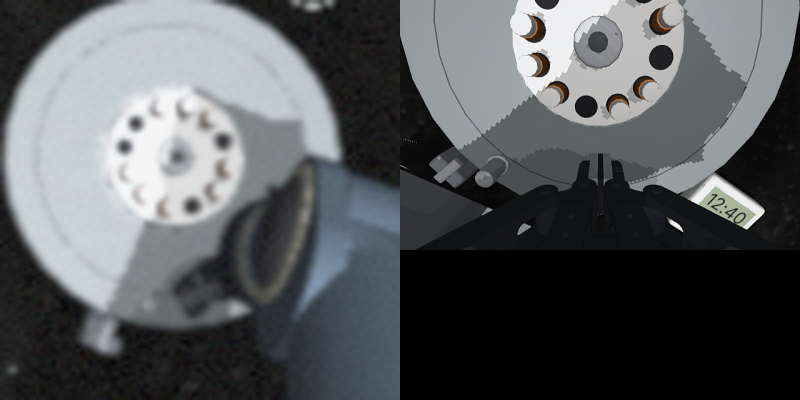

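The picture shows the disc braked with the peg just short of home. In the wrist view its top is at about (136,285), against (91,258) for home. The finger presses with about 7.5 N. I'll measure the remaining angle.

```bash
python3 - <<'E'
from h import *
x=np.array([.5219,-.2208])
c=manip.camera("top");w=wcam();a=lambda p:(np.hypot(*(p[:2]-x)),np.arctan2(*(p[:2]-x)[::-1]),p[:2])
print(a(ray(c,382.5,260.8,.067)),a(ray(w,136,285,.067)),a(ray(w,155,264,.048)))
# pointer head in the wrist view, at its crop place (45,168)*1.6
print("pointer",a(ray(w,75,268,.048)),proj(w,[*(x+.137*np.array([np.cos(2.738),np.sin(2.738)])),.048]))
g=cv2.cvtColor(w["frame"],cv2.COLOR_RGB2GRAY);print((abs(g.astype(int)-cv2.cvtColor(np.load("w5.npy"),cv2.COLOR_RGB2GRAY))[:240]>30).sum())
np.set_printoptions(linewidth=250);print(g[240:312:4,48:172:4])
E
```

```text
(np.float64(0.1042509466878919), np.float64(2.936637691869055), array([ 0.41983101, -0.19958253])) (np.float64(0.10179305406415153), np.float64(2.9169560489711746), array([ 0.42266448, -0.19812538])) (np.float64(0.10314410498249767), np.float64(2.9117762129911036), array([ 0.42146774, -0.1973039 ]))
pointer (np.float64(0.13022233731621308), np.float64(2.722152821634409), array([ 0.4029657, -0.1677671])) [ 68.1612108  280.04996541]
145
[[ 10   9  11   9   7  12  13  62  56  58  56  66  97  97  97  98  96  98  97  97  97  97  97  97  96  98  98  84  98  96  97]
 [  9   9   7   7  11  62  57  57  57  56  56  56  70  95  97  97  97  97  98  98  98  97  98  97  97  97  99  98 105  83  97]
 [  8   4   9  43  60  57  57  58  58  57  56  57  50  45  94  98  97  98  97  97  98  97  97  98  98  91  90  98  80  67  75]
 [  9   9  61 158 134  58  57  58  57  58  56  66  51  51  46  95  98  98  98  98  98  98  98  98 137 129 124 124 132 145  79]
 [  6  89  96  98  96  93  69  57  57  74  97  74  67  51  52  49  94  97  96  98  97  97  98 123 127  71  74  73  72  95 139]
 [101  97  98  98  99  98 
[... 925 characters left out ...]
 11  13  14  50 130 101 102 106 107 107 101  58  77  77  77  77]
 [ 63   7  10   5 121   2   9   0 103 100 100  99  95  51   9  11  14  14  11 109 107 104 104 103 101  67   2   0  79  77  77]
 [ 56  58  61  17   8  13  15   9   0 104 101  70  21  10  13  13  14  14  10   0 104  98 100 101 105   1   6  10  10  21  78]
 [ 58  59  57  57  59  29  10   8   9   2  65   7  12  11  17  15  12  10  11  10   6   0   0   1   7   7   6  10  11   9   1]
 [ 59  59  57  57  58  58  58  49   8  11  10  11   9  10  12  12  10   9   8   8   8   9   7   8   8   8   5   6  12  14   9]
 [ 55  56  56  58  57  58  57  57  57  62  18  16  11  11   7  10   6   6  10  11  11   7   7   7   9   9   3  11  11  11  14]]
```

The peg is at about 2.92 and the pointer at 2.737, so I need about 0.18 rad clockwise, which is 14 mm of arc at the fingertip.

```bash
python3 -m creep '[[-1,0,-1,-0.3,0.01],[-1,0,-1.5,0,0.019],[-1,0,-1.5,0,0.019],[-1,0,-1.5,0,0.019],[-1,0,-1.5,0,0.019],[-1,0,-1.5,0,0.019],[-1,0,-1.5,0,0.019],[-1,0,-1.5,0,0.019],[-1,0,-1.5,0,0.019],[-1,0,-1.3,0,0.016],[-1,0,0,0,0],[-1,0,0,0,0]]'
cat > chk.py <<'E'
from h import *
x=np.array([.5219,-.2208])
w=wcam();t=manip.camera("top");s=manip.read_state();print(s["time"],s["position"],s["ft_force"])
g=cv2.cvtColor(w["frame"],cv2.COLOR_RGB2GRAY);h=x+.105*np.array([np.cos(2.737),np.sin(2.737)])
u,v=proj(w,[*h,.067]).round().astype(int);print("home top px",u,v,"base",proj(w,[*h,.048]))
np.set_printoptions(linewidth=300,threshold=9999)
u0,v0=max(u-48,0),v-52;print(u0,v0);print(g[v0:v0+96:4,u0:u0+128:4])
E
python3 chk.py
```

```text
time: 17.0
position: [0.4479, -0.2473, 0.0091]
tool_rot: [0.987, 0.162, 0.0, 0.001]
ft_force: [-0.5, -0.2, 7.3]
width: -0.0
grasp_force: 3.4
17.1 [ 0.4479475 -0.2472926  0.0090695] [-1.04809504  0.78957102  7.58266283]
home top px 133 291 base [155.0640573  267.72308572]
85 239
[[ 12   7 157 157 157 157 157 157 159 158  79 162  97  97  98  98  98  98  61 100  97  98  97  98  98  98  97  97  97  98  97  98]
 [ 13  11   9 154 157 157 157 157 158 159  95  97  98  97  98  99  98  98  99  74 101  98  98  98  99  98  97  97  98  98  98  97]
 [ 15  12  12  12  70 155 157 157 161  93  97  98  98  97  97  97  78  89  97  72  69  99  97  98  99  97  97  98  97  97  98  97]
 [ 18  15  13   8  11  32 155 160 167  97  97  97  98  97  94 135 122 126 125 134 112  71  65  99  97  97  98  98  97  97  97  97]
 [ 15  16  12  13  12  14   6  89  97  98  97  97  97  98 130  92  73  75  73  70 133 123  64  75  96  97  97  98  98  98  98  98]
 [ 15  12  10  11  12  13  18  12  97  97  98  96  98  97  63  76  77  75  74  74  70 132  76  99 101  56 100  98  99  97  98  98]
 [ 10   9   7  12   9  12  14  19  
[... 1623 characters left out ...]
 10   9   8   7  10   4  78   9  19  18  21]
 [  9  13  11   8  10  58 127 130 126  98  78  80  79  79  77  70  50  14  13  15  10   8  10   7   9   9  19  19  20  20  20  20]
 [  9  12  11  10   0 129 131 131  98  84  80  78  79  81  80  77  50  13  13  12  13   9   9   8  22  19  20  18  17  19  17  19]
 [ 10  10  11   9   8 132 129 123  93  70  79  80  80  80  81  64  11  13  13  14  13   9  15  17  18  18  20  19  18  18  19  19]
 [ 65  25   5   8  10  10   0 105   8   7   0  83  80  80  69  10  17  15  10  13  15  19  19  19  18  17  17  16  16  19  18  20]
 [ 60  61  58  61  54  17   6   9  12   5   6   6  71  67   8  10  16  16  16  19  19  15  17  19  17  17  17  17  19  20  19  19]]
```

```bash
python3 - <<'E'
from h import *
x=np.array([.5219,-.2208]);w=wcam();a=lambda p:(np.hypot(*(p[:2]-x)),np.arctan2(*(p[:2]-x)[::-1]))
print("peg",a(ray(w,133.5,285,.067)),a(ray(w,156,265,.048)),"ptr",a(ray(w,124,303,.048)),a(ray(w,116,311,.048)))
s=manip.read_state();print(s["time"],s["qd"].round(3),s["ft_force"])
E
```

```text
peg (np.float64(0.10283516655846037), np.float64(2.7256567926076603)) (np.float64(0.10364886788578133), np.float64(2.7330156726628765)) ptr (np.float64(0.1286450955540119), np.float64(2.734334876867304)) (np.float64(0.1345031527152184), np.float64(2.7314269922481675))
17.15 [-0.001  0.001 -0.    -0.    -0.001 -0.001 -0.   ] [-1.00176478 -0.11506091  6.69432163]
```

Peg (2.73) and pointer (2.733) agree to within 1 mm, and the finger is pressing with about 7 N, so I'm handing in.

```bash
python3 -c "
from plant import manip
print(manip.finish_job())"
```

```text
the job is handed in; nothing more can be done
None
```

The job is handed in: after a first pass that missed the peg, the disc spun freely at about 1.4 rad/s for over 4 s, then I braked it and eased the peg to within about 1 mm of the pointer, still holding with about 7 N (a bit over the suggested 3 to 5 N); no verdict came back.

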